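# Release and reject a valve lifter

### The job

The valve lifter lying in the V-rest of the bench gauge has failed its check. First switch off the rest's holding magnet: nudge the flush slide switch on the gauge's top by its small ridge to the other end of its slot, until it snaps fully home. Only then lift the lifter out and drop it into the wire basket of rejects, so that it lies inside; leave the switch off and everything else on the bench where it is.

Things in the scene. Friction and masses are not known exactly. Their poses are not given: they have to be found in the camera images.
- gauge: bench gauge, a low grey box 140 (x) by 220 (y) by 45 mm high with a flat aluminium top, fixed to the bench. Origin: centre of its underside, z up. The switch's slot (40 mm long) is at x=-5, y=-70 to -30 mm; a blank flush display at x=32 to 62 mm. The V-rest is in the other half. The top around the slot is bare and flat, for 75 mm towards +y and 40 mm towards -y
- rest (a point): centre of the V-rest on the gauge's top (45 mm above the bench), at the gauge's x=0, y=+60 mm; axes as the gauge's. Two V supports stand at x=-25 and +25 mm, each 8 mm long, narrower than the lifter, 19 mm high. At x=50 to 64 mm is an end stop 22 mm wide, 36 mm high, with a thin probe reaching to x=42 mm
- slide (a joint): travel of the slide switch, m: 0 = on (ridge at the end of its slot nearer the V-rest), 0.012 = off (ridge at the other end). It moves along the gauge's -y. A sprung detent holds it at either end: about 4 N (at most 5 N) pushes it off the end, less as it nears the middle (0.006); from 0.007 on it snaps by itself to the far end, let go before 0.005 it snaps back
- ridge (a point): middle of the top edge of the slide switch's ridge, which moves with the switch. The ridge is a grey bar 18 mm long across the travel (along the gauge's x), 5 mm thick along the travel (the gauge's y) and stands 6 mm above the flat flush top around it; z up, axes as the gauge's
- lifter_mid (a point): centre of the rejected valve lifter, a steel cylinder 22 mm in diameter and 70 mm long (its last 5 mm, at +x, is a foot 26 mm in diameter), 0.08 to 0.16 kg; its x axis is the cylinder's axis. It lies in the V-rest, along the gauge's x, its centre 69 mm above the bench, 24 mm above the gauge's top
- basket_in (a point): centre of the inner floor (4 mm above the bench) of the square wire basket for rejects: steel wire, 150 by 150 mm outside, 142 mm inside, 65 mm high, fixed to the bench, axes along its sides. An earlier reject, a lifter like the one in the gauge, stands upright in it near its (-x, +y) corner, at (-50, +50) mm
- tray: solid-walled grey plastic tray for good parts, 150 by 150 mm, 50 mm high, fixed; origin: centre of its underside. The basket and the tray stand one to the robot's left and one to its right, either way round. Not for the reject
- jar_mid (a point): bystander: closed jar, 60 mm in diameter, 70 mm high; its centre
- socket_mid (a point): bystander: wrench socket standing on the bench, 30 mm in diameter, 40 mm high; its centre
- spring_mid (a point): bystander: coil valve spring standing on the bench, 32 mm in diameter, 43 mm high; its centre
- driver_grip (a point): bystander: screwdriver lying on the bench, handle
- wrench_grip (a point): bystander: wrench lying on the bench, handle
- good0_mid (a point): bystander: good lifter, 70 mm high, standing upright in the tray; its centre
- good1_mid (a point): bystander: good lifter, 70 mm high, standing upright in the tray; its centre
- good2_mid (a point): bystander: good lifter, 70 mm high, standing upright in the tray; its centre
Mind the look-alikes: they are no part of the job. Leave any green or orange look-alike of the part that bears lifter_mid alone.

How it is judged (in metres and radians):
On the way, in this order (a step that is already met when the one before it is completed fails the run):
1. the slide switch is fully off (within 2 mm of its end) while the lifter still lies in the V-rest (value of joint slide above 0.01 m and distance of lifter_mid from where it was at the start of the episode below 0.01 m), for 0.2 s.
2. the lifter is lifted clear of the V-rest, 30 mm or more above where it lay (z of lifter_mid in the frame of gauge above 0.099 m), for 0.1 s.
At the end, for the whole second after the job is handed in: the slide switch is off, within 2 mm of the far end of its travel, and the lifter rests inside the wire basket: its centre within the basket's inner walls (71 mm of the centre each way) and less than 55 mm above its inner floor, still (slower than 0.05 m/s) (value of joint slide above 0.01 m and x of lifter_mid in the frame of basket_in between -0.071 and 0.071 m and y of lifter_mid in the frame of basket_in between -0.071 and 0.071 m and z of lifter_mid in the frame of basket_in below 0.055 m and linear speed of lifter below 0.05 m/s); the robot touches nothing.
It fails at once if the lifter is taken out of the V-rest (raised more than 15 mm) while the switch is not off (z of lifter_mid in the frame of gauge above 0.084 m and value of joint slide below 0.01 m).
It fails at once if a bystander on the bench or a good lifter in the tray is moved more than 25 mm (distance of any of good0_mid, good1_mid, good2_mid, jar_mid, socket_mid, spring_mid, driver_grip, wrench_grip from where it was at the start of the episode above 0.025 m).
It also fails if it takes over 58 s, if anything falls off the work surface, if the arm or the gripper's body presses on something with over 40 N, if the wrist force passes 120 N, or if a joint passes its speed limit or range.

### The arm

A 6-joint arm with a two-finger parallel gripper is mounted at the origin on the work surface. World frame = base frame: x ahead of the robot, y to its left, z up, the work surface at z = 0. Lengths are in mm, angles in rad, forces in N, time in s.
With the tool pointing down it reaches from about 375 to 900 mm from the base axis. Payload 3.1 kg.
Tool frame: the origin (TCP) lies at the very end of the fingers, on their centre line; the grasp point (between the pads) lies 19 mm behind it; x points along the fingers, y is the direction in which the jaws open and shut, and the axes are right-handed (so a half turn about x gives the same grasp; the last joint's range is limited). The gripper opens to 87 mm and grips with 3 to 60 N. Pads are 19 mm wide; open, the fingers measure 117 mm over their backs; the gripper's body (75 mm by 190 mm) begins 51 mm behind the grasp point.
Start: joints at [-1.3, 0.527, 1.433, -0, 1.181, -0.178], TCP at [271.759, -562.8, 222.548] pointing down, gripper open.
Joint ranges: [-3.08, 3.08], [-0.75, 2.2], [0.22, 2.44], [-1.43, 4.57], [0, 2.65], [-2.85, 2.85]. Speed limits (rad/s): [2.79, 2.79, 3.14, 3.14, 3.14, 3.14].

### API

Orientations are given as a rotation vector (axis times angle).
In Python, from workcell import arm, vision, order gives the robot as it stands.
- The arm moves only by the tool jog_arm, never from a script. Its argument "plan" is a list of rows, each a list of 5 numbers: the finger opening in mm, from 0 to 87, then the shift along the world's x, y, z in mm, then the turn about the world's z in rad. A call has 1 to 20 rows; each row is the pose to reach, as a shift and turn from the pose commanded when the call began; what a row does not reach only later rows make up. A row lasts 1/12 s, in which the tool goes at most 41.7 mm and 7.16 degrees, less where a joint would pass 70% of its speed; a pose out of reach is approached as far as the arm can. A call with a gripper value outside its range is refused whole. The fingers move at their own pace and stop on an object; "newtons" is the grip in N (left out, the last holds). Time passes only in rows, so rows that repeat a pose let the fingers close. It gives the time, the measured TCP pose, the force and the opening at its end, in the units of the state.
- arm.observe(): the state, without advancing time (a new reading comes with each control period).
- vision.get_image(name): name is "scene" or "top" or "wrist"; returns the picture (384x512x3 uint8, red, green, blue); there is no depth.
- vision.camera_model(name): a dict with "mtx" (3x3 intrinsics, pixels), "k1" (the pictures are not rectified: a ray, as slopes to the right and down, at radius r is drawn at 1 + k1 r^2 times it, then the intrinsics apply), "world_from_camera" (4x4, takes a point from camera to world coordinates). Camera axes: x right, y down, z forward; pixel columns grow to the right and rows downward; lengths in mm; the calibration is good to about 2 mm. A picture is of the moment at which its call begins: read the wrist's pose just before it. camera_model takes no time and is no camera call; for the wrist camera it gives the pose at the moment of the call.
- order.job_done(): hands the job in, once; it reports no verdict.
The state is a dict: "t": time; "joints": joint angles; "joint_vel": joint speeds; "effort": joint torques, N m; "eef_pos": TCP position; "tcp_rot": TCP orientation; "contact_force": force on the tool from outside, world axes, zero at the start; "ft_torque": the same for the moment, N m; "finger_gap": finger opening in mm.
Only numpy, scipy, OpenCV 4.12 (cv2) and the standard library are available. Lean on these libraries where they do the work, as an engineer would, in place of code of your own. Each camera call takes 0.05 s, during which the arm holds its last target.

## Working session

There is one attempt and no reset: what is moved stays moved. The work goes in short steps, Python scripts to look and compute and a tool call to move; the robot and the scene stay as the last step left them, time stands still between calls to the robot, and variables do not carry over. Pictures are saved under pics/ and viewed, and the job is handed in when it is done.

Besides the shell and the picture viewer there is one more tool, called after ">>>" by a JSON object that holds its "name" and its "arguments". jog_arm: Moves the arm, as the interface text tells. Its arguments: {"type":"object","properties":{"plan":{"type":"array","items":{"type":"array","items":{"type":"number"}}},"newtons":{"type":"number"}},"required":["plan"]}

```bash
mkdir -p pics; ls; python3 - <<'E'
from workcell import arm, vision, order
import cv2, numpy as np
print(arm.observe())
for n in ("scene","top"):
    im=vision.get_image(n); cv2.imwrite(f"pics/{n}0.png",im[:,:,::-1])
    m=vision.camera_model(n); print(n,np.round(m["mtx"],1).tolist(),m["k1"],np.round(m["world_from_camera"],3).tolist())
E
```

```text
pics
{'t': 0.0, 'joints': array([-1.29946883e+00,  5.28434544e-01,  1.43390197e+00,  4.32525369e-06,
        1.18138751e+00, -1.78481396e-01]), 'joint_vel': array([ 0.00092221,  0.00075975,  0.00057649, -0.00095131, -0.00162801,
        0.00014594]), 'effort': array([-4.87167181e-04, -4.40047753e+01, -1.76590812e+01,  6.33016555e-02,
        5.80989977e-02, -1.60071390e-04]), 'eef_pos': array([ 271.58545185, -562.09915769,  221.59116572]), 'tcp_rot': array([ 1.97258791,  0.45345314, -1.97277999]), 'contact_force': array([-0.58122743, -0.32266792, -0.01843536]), 'ft_torque': array([-0.03451455,  0.00764576,  0.00444266]), 'finger_gap': 86.90379303916541}
scene [[357.9, 0.0, 256.6], [0.0, 357.9, 194.1], [0.0, 0.0, 1.0]] -0.009869922343293279 [[-0.559, 0.69, -0.46, 1015.005], [0.829, 0.454, -0.326, 416.773], [-0.016, -0.564, -0.826, 928.43], [0.0, 0.0, 0.0, 1.0]]
top [[474.3, 0.0, 258.9], [0.0, 474.3, 193.7], [0.0, 0.0, 1.0]] -0.1467713855702907 [[-0.011, -0.985, 0.172, 301.234], [-1.0, 0.012, 0.003, 44.304], [-0.005, -0.172, -0.985, 1279.939], [0.0, 0.0, 0.0, 1.0]]
```

View pics/scene0.png

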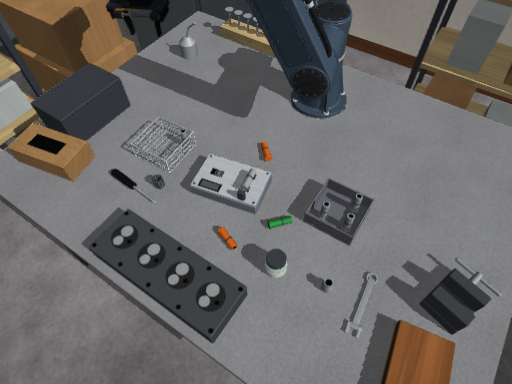

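View pics/top0.png

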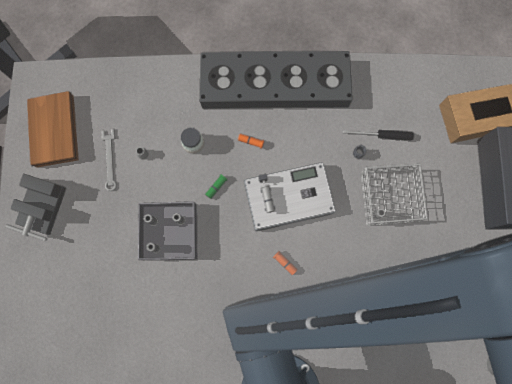

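The top view shows the gauge around (290,196): V-rest and steel lifter at (266,198), switch at about (308,192), display (303,173). The basket is at (395,195), on the robot's right, and the tray at (167,232), on its left. The orange and green look-alikes lie at (251,141), (285,262) and (215,186). I'll enlarge the gauge to confirm.

```bash
cat > h.py <<'E'
import cv2, numpy as np
from workcell import arm, vision, order
def ray(name,px,m=None):
    m=m or vision.camera_model(name)
    K=np.array(m["mtx"]);k1=m["k1"];T=np.array(m["world_from_camera"])
    u=cv2.undistortPoints(np.array(px,float).reshape(-1,1,2),K,np.array([k1,0,0,0.])).reshape(-1,2)
    d=np.c_[u,np.ones(len(u))]@T[:3,:3].T
    return T[:3,3],d
def onz(name,px,z,m=None):
    o,d=ray(name,px,m); return o+d*((z-o[2])/d[:,2])[:,None]
def proj(name,P,m=None):
    m=m or vision.camera_model(name)
    T=np.linalg.inv(np.array(m["world_from_camera"]))
    return cv2.projectPoints(np.array(P,float).reshape(-1,3),cv2.Rodrigues(T[:3,:3])[0],T[:3,3],np.array(m["mtx"]),np.array([m["k1"],0,0,0.]))[0].reshape(-1,2)
def crop(src,dst,x0,y0,x1,y1,s):
    im=cv2.imread(src)[y0:y1,x0:x1]; cv2.imwrite(dst,cv2.resize(im,None,fx=s,fy=s,interpolation=cv2.INTER_CUBIC))
E
python3 - <<'E'
from h import *
crop("pics/top0.png","pics/topc.png",235,155,345,235,7)
crop("pics/scene0.png","pics/scenec.png",180,140,290,220,7)
im=cv2.imread("pics/top0.png")
crop("pics/top0.png","pics/topb.png",350,155,440,235,7)
E
```

```text
(no output)
```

View pics/topc.png

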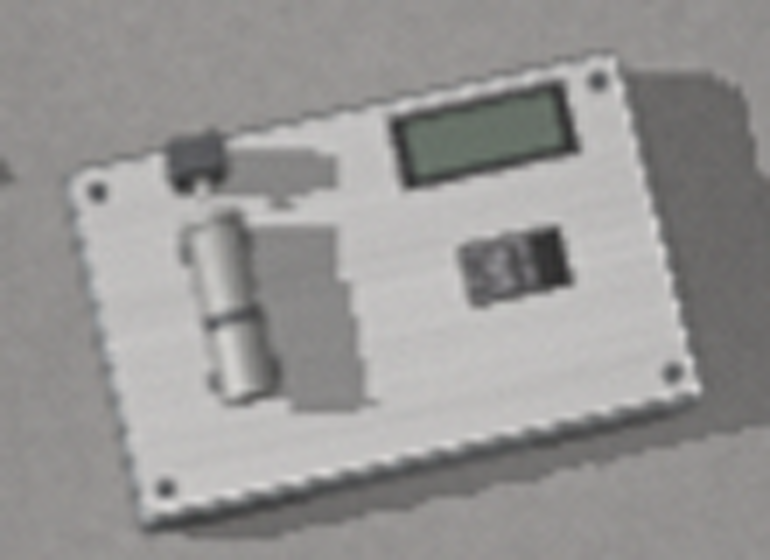

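View pics/scenec.png

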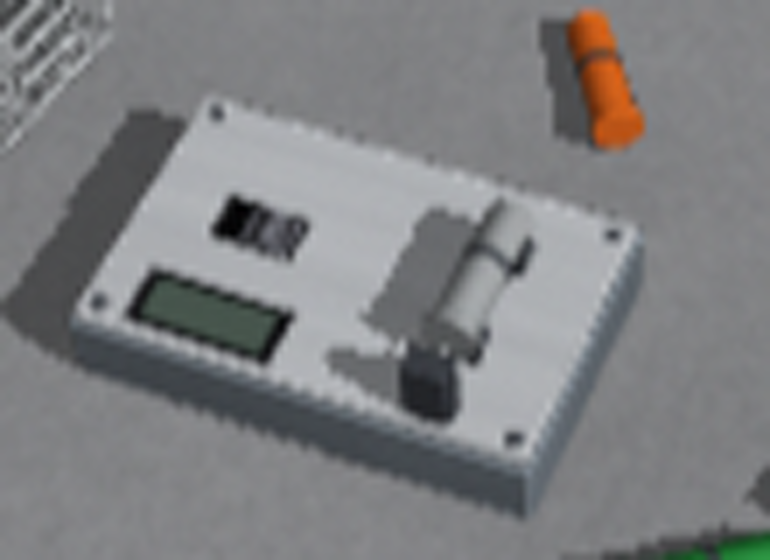

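View pics/topb.png

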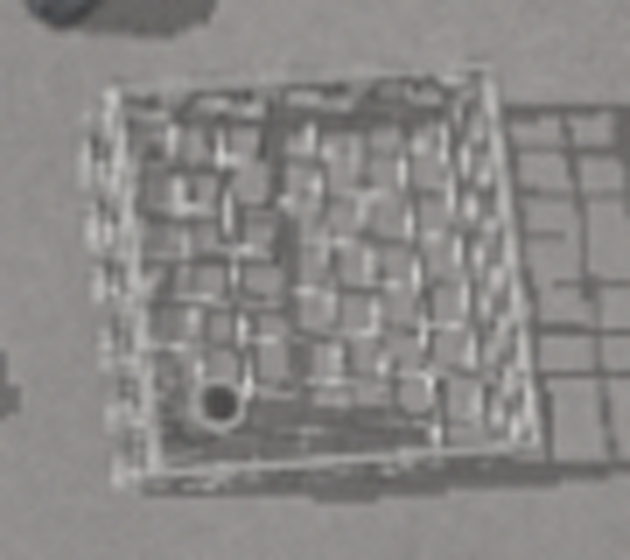

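The enlarged crop shows the steel lifter in the V-rest, with the end stop at its upper (+x) end, and the slot with the ridge at its left (V-rest) end. That makes gauge +x point away from the robot and +y to its left. The basket's upright reject is at its (-x,+y) corner, as described. Next I'll measure.

```bash
python3 - <<'E'
from h import *
im=cv2.imread("pics/top0.png"); g=cv2.cvtColor(im,cv2.COLOR_BGR2GRAY)
for th in (150,160,170):
    m=((g>th)).astype(np.uint8); m[:155]=0;m[235:]=0;m[:,:235]=0;m[:,345:]=0
    m=cv2.morphologyEx(m,cv2.MORPH_CLOSE,np.ones((9,9)))
    c=max(cv2.findContours(m,0,2)[0],key=cv2.contourArea)
    W=onz("top",c.reshape(-1,2).astype(float),45)
    r=cv2.minAreaRect(W[:,:2].astype(np.float32)); b=cv2.boxPoints(r)
    print(th,r,np.round(b,1).tolist())
# screws, lifter ends, ridge in crop coords
q=lambda p:np.array(p,float)/7+[235-.43,155-.43]
s=onz("top",[q(p) for p in [(97,192),(598,82),(673,374),(166,488)]],45)
print("screws",np.round(s,1),s.mean(0)); d=s[1]-s[0];e=s[0]-s[3]; print(np.degrees([np.arctan2(d[0],-d[1]),np.arctan2(-e[1]*-1,e[0])]),np.linalg.norm(d),np.linalg.norm(e))
print("lifter ends z~80",np.round(onz("top",[q((228,218)),q((250,398))],80),1))
b=lambda p:np.array(p,float)/7+[350-.43,155-.43]
r=onz("top",[b(p) for p in [(112,92),(485,72),(535,440),(150,468)]],65)
print("basket rim",np.round(r,1),r.mean(0))
E
```

```text
150 ((516.1279296875, -35.44611358642578), (210.48980712890625, 239.2797088623047), 0.3482293486595154) [[410.20001220703125, 83.5999984741211], [411.6000061035156, -155.6999969482422], [622.0999755859375, -154.39999389648438], [620.5999755859375, 84.80000305175781]]
160 ((512.627197265625, -31.780059814453125), (133.12953186035156, 214.04151916503906), 12.133027076721191) [[425.1000061035156, 58.900001525878906], [470.0, -150.39999389648438], [600.2000122070312, -122.4000015258789], [555.2000122070312, 86.80000305175781]]
170 ((512.6202392578125, -32.09088134765625), (132.70193481445312, 213.4365997314453), 12.133054733276367) [[425.29998779296875, 58.29999923706055], [470.20001220703125, -150.39999389648438], [599.9000244140625, -122.5], [555.0999755859375, 86.19999694824219]]
screws [[ 548.4   75.3   45. ]
 [ 589.1 -116.5   45. ]
 [ 476.  -141.1   45. ]
 [ 435.4   50.3   45. ]] [512.23302265 -33.0076932   45.        ]
[11.96486343 12.4410403 ] 196.03991185068523 115.75127125365734
lifter ends z~80 [[531.1  26.2  80. ]
 [464.2  19.2  80. ]]
basket rim [[ 579.4 -235.    65. ]
 [ 586.2 -380.5   65. ]
 [ 444.6 -389.9   65. ]
 [ 436.6 -242.2   65. ]] [ 511.70980516 -311.89138938   65.        ]
```

```bash
python3 - <<'E'
from h import *
s=arm.observe(); R=cv2.Rodrigues(s["tcp_rot"])[0]; print(np.round(R,3)); y=R[:,1]; print("jaw yaw deg",np.degrees(np.arctan2(y[1],y[0])))
m=vision.camera_model("wrist"); T=np.array(m["world_from_camera"]); print(np.round(T,2),np.round(m["mtx"],1)[0],m["k1"])
print("cam in tool",R.T@(T[:3,3]-s["eef_pos"]))
yaw=.2112;c,si=np.cos(yaw),np.sin(yaw);C=np.array([512.4,-32.7])
f=lambda x,y:C+[c*x-si*y,si*x+c*y]
print("rest",f(0,60),"ridge~",f(-5,-44),"slot",f(-5,-30),f(-5,-70)); print("delta",f(-5,-20)-s["eef_pos"][:2])
E
```

```text
[[-0.001  0.435 -0.901]
 [ 0.002 -0.901 -0.435]
 [-1.    -0.002 -0.   ]]
jaw yaw deg -64.22931107761251
[[ 4.4000e-01 -8.6000e-01 -2.7000e-01  3.4592e+02]
 [-9.0000e-01 -4.2000e-01 -1.3000e-01 -5.2741e+02]
 [-0.0000e+00  3.0000e-01 -9.5000e-01  3.8385e+02]
 [ 0.0000e+00  0.0000e+00  0.0000e+00  1.0000e+00]] [318.2   0.  258.2] -0.06319612034700585
cam in tool [-162.17386608    0.698895    -82.12322579]
rest [499.82199681  25.96680352] ridge~ [516.73496872 -76.77048952] slot [513.8001013  -63.08156869] [ 522.18543677 -102.19277104]
delta [240.14125656 508.86702683]
```

>>> {"name": "jog_arm", "arguments": {"plan": [[40,30,55,0,-0.05],[40,60,110,0,-0.1],[40,80,150,0,-0.15],[40,95,185,0,-0.2],[40,110,220,0,-0.239],[40,130,260,0,-0.239],[40,150,300,0,-0.239],[40,165,340,0,-0.239],[40,180,375,0,-0.239],[40,200,410,0,-0.239],[40,215,445,0,-0.239],[40,230,480,0,-0.239],[40,240,509,0,-0.239],[40,240,509,0,-0.239],[40,240,509,0,-0.239],[40,240,509,0,-0.239],[40,240,509,0,-0.239],[40,240,509,0,-0.239]]}}

```text
t: 1.6
eef_pos: [511.3, -54.9, 222.4]
tcp_rot: [2.11, 0.222, -2.112]
contact_force: [0.2, -0.9, -0.6]
finger_gap: 39.9
```

```bash
python3 - <<'E'
from h import *
import pickle
s=arm.observe(); print(s["t"],s["eef_pos"],s["contact_force"],s["finger_gap"]); R=cv2.Rodrigues(s["tcp_rot"])[0]; y=R[:,1]; print("jaw yaw deg",np.degrees(np.arctan2(y[1],y[0])),R[:,0])
m=vision.camera_model("wrist"); im=vision.get_image("wrist"); cv2.imwrite("pics/w1.png",im[:,:,::-1]); pickle.dump(m,open("w1.pkl","wb"))
E
```

```text
1.6 [511.29640045 -54.90773262 222.36008034] [ 0.18376656 -0.9206707  -0.63061776] 39.887880286620074
jaw yaw deg -78.00874573575005 [-6.80083339e-04 -1.86407247e-04 -9.99999751e-01]
```

View pics/w1.png

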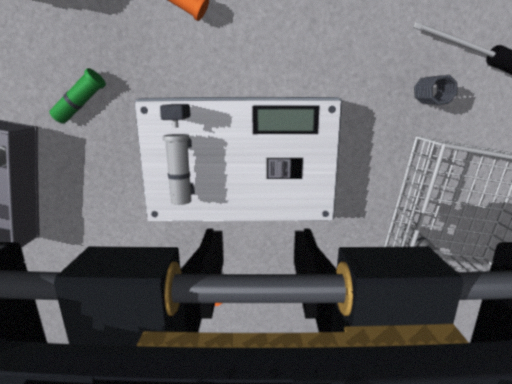

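The wrist view shows the gauge squared up with the tool: lifter at (178,170) with its foot at the upper end, switch at (285,168) and probe at (176,124). The fingers are at the bottom. I'll enlarge the gauge.

```bash
python3 - <<'E'
from h import *
crop("pics/w1.png","pics/w1c.png",130,90,345,228,3.7)
crop("pics/w1.png","pics/w1s.png",255,145,315,190,12)
E
```

```text
(no output)
```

View pics/w1c.png

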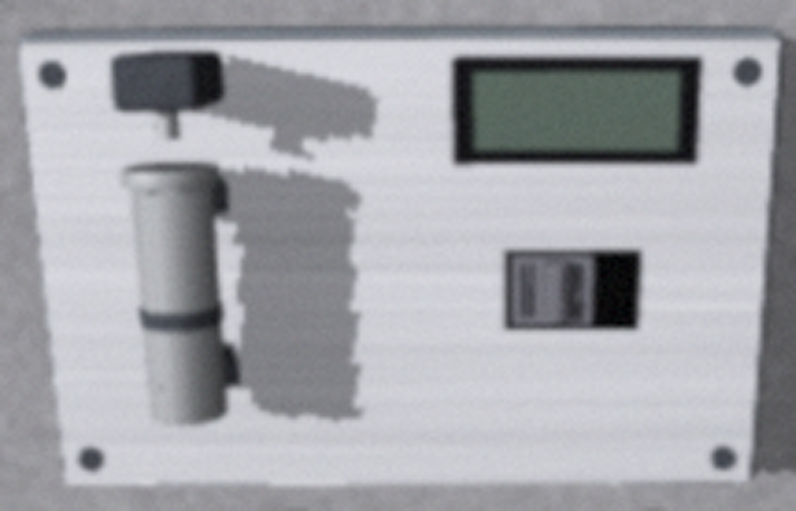

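View pics/w1s.png

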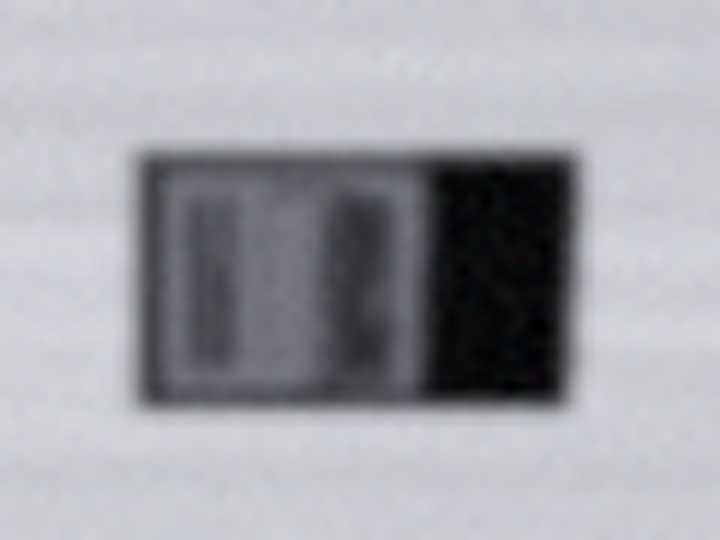

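```bash
python3 - <<'E'
from h import *
import pickle
m=pickle.load(open("w1.pkl","rb"))
q=lambda p:(np.array(p,float)+.5)/3.7-.5+[130,90]
S=onz("w",[q(p) for p in [(52,74),(747,71),(724,458),(91,458)]],45,m); print("screws",np.round(S,1),S.mean(0))
d=S[1]-S[0];e=S[0]-S[3]; print(np.degrees([np.arctan2(d[0],-d[1]),np.arctan2(e[1],e[0])]),np.linalg.norm(d),np.linalg.norm(e))
r=lambda p:(np.array(p,float)+.5)/12-.5+[255,145]
yaw=np.radians(12.1);A=np.array([[np.cos(yaw),np.sin(yaw)],[-np.sin(yaw),np.cos(yaw)]])
G=lambda P:(P[:,:2]-S.mean(0)[:2])@A.T
def show(n,px,z):
    P=onz("w",px,z,m); print(n,np.round(P,1).tolist(),"gauge",np.round(G(P),1).tolist())
show("slot L,R",[r((145,280)),r((572,280))],45)
show("slider",[r((162,280)),r((430,280))],45)
show("dark left bar",[r((190,280)),r((240,280))],45)
show("ridge? top z51",[r((240,280)),r((270,280)),r((325,280))],51)
show("shadow",[r((325,280)),r((390,280))],45)
show("lifter axis z80: foot, tail",[q((170,172)),q((188,415))],76)
E
```

```text
screws [[ 552.1   75.1   45. ]
 [ 593.3 -116.5   45. ]
 [ 479.6 -141.4   45. ]
 [ 438.7   50.7   45. ]] [515.93762441 -33.02102918  45.        ]
[12.14133773 12.13486512] 196.03042473254777 115.98386798909992
slot L,R [[517.7, -64.1, 45.0], [525.8, -102.1, 45.0]] gauge [[-4.8, -30.7], [-4.8, -69.6]]
slider [[518.0, -65.6, 45.0], [523.1, -89.4, 45.0]] gauge [[-4.8, -32.3], [-4.8, -56.7]]
dark left bar [[518.5, -68.1, 45.0], [519.5, -72.5, 45.0]] gauge [[-4.8, -34.8], [-4.8, -39.4]]
ridge? top z51 [[520.8, -71.9, 51.0], [521.3, -74.5, 51.0], [522.4, -79.3, 51.0]] gauge [[-3.4, -39.0], [-3.4, -41.7], [-3.4, -46.6]]
shadow [[521.1, -80.1, 45.0], [522.3, -85.9, 45.0]] gauge [[-4.8, -47.1], [-4.8, -53.0]]
lifter axis z80: foot, tail [[537.0, 31.3, 76.0], [471.2, 17.3, 76.0]] gauge [[34.0, 58.4], [-33.2, 58.6]]
```

>>> {"name": "jog_arm", "arguments": {"plan": [[40,5,-16,-30,0],[40,9.5,-31,-60,0],[40,9.5,-31,-90,0],[40,9.5,-31,-110,0],[40,9.5,-31,-110,0],[40,9.5,-31,-110,0],[40,9.5,-31,-110,0]]}}

```text
t: 2.23
eef_pos: [522.0, -85.8, 113.5]
tcp_rot: [2.112, 0.221, -2.109]
contact_force: [0.7, 0.3, -0.4]
finger_gap: 40.0
```

```bash
python3 - <<'E'
from h import *
import pickle
s=arm.observe(); print(s["t"],s["eef_pos"],s["contact_force"],s["finger_gap"])
m=vision.camera_model("wrist"); im=vision.get_image("wrist"); cv2.imwrite("pics/w2.png",im[:,:,::-1]); pickle.dump(m,open("w2.pkl","wb"))
E
```

```text
2.2333 [521.95677654 -85.77288171 113.53822319] [ 0.66926635  0.32561412 -0.44875386] 39.986253049604386
```

View pics/w2.png

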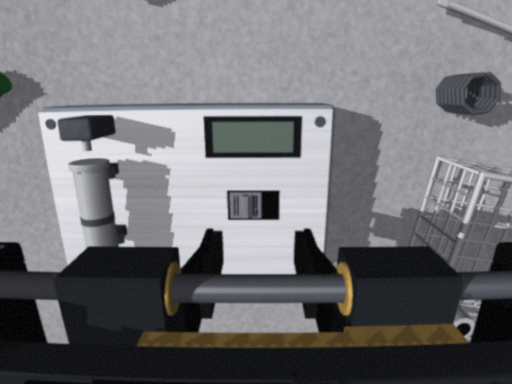

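```bash
python3 - <<'E'
from h import *
import pickle
crop("pics/w2.png","pics/w2s.png",195,175,325,275,6)
m=pickle.load(open("w2.pkl","rb"))
s=arm.observe();R=cv2.Rodrigues(s["tcp_rot"])[0]
P=[s["eef_pos"]+R[:,1]*k for k in(20,-20)]; print(proj("w",P,m))
E
```

```text
[[292.13735557 245.72086072]
 [221.11977342 245.70422589]]
```

View pics/w2s.png

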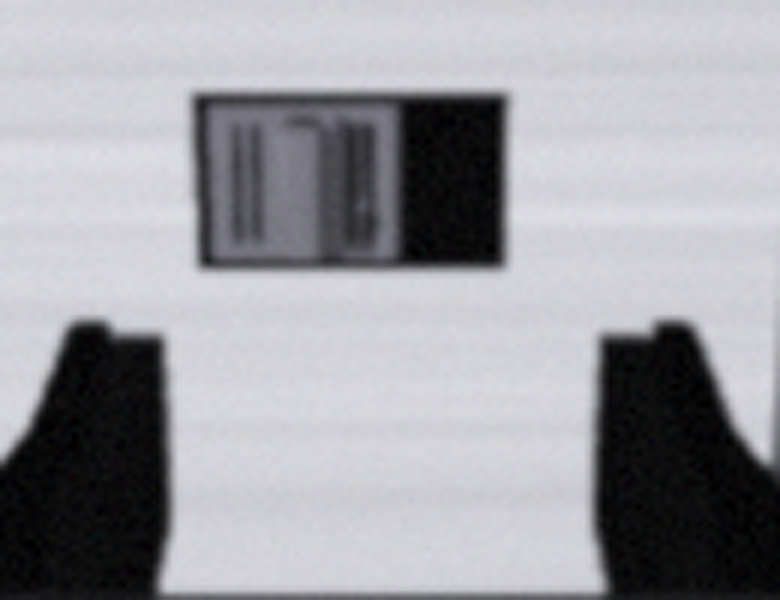

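The crop shows the slider's raised ridge in the middle of its plate, its top spanning crop x≈288–320, with its -y face and shadow to the right. The flat line marks on either side of it are only grooves.

```bash
python3 - <<'E'
from h import *
import pickle
m=pickle.load(open("w2.pkl","rb"))
r=lambda p:(np.array(p,float)+.5)/6-.5+[195,175]
S=onz("w",[(51,124),(320,122)],45,m);print("screws",S)
yaw=np.radians(12.13);A=np.array([[np.cos(yaw),np.sin(yaw)],[-np.sin(yaw),np.cos(yaw)]])
C=S.mean(0)[:2]-A.T@[58,0]; print("C",C)
for n,p,z in [("slotL",(198,180),45),("slotR",(505,180),45),("sliderL",(210,180),45),("sliderR",(400,180),45),("ridge L top",(288,180),51),("ridge R top",(319,180),51),("ridge R base",(342,180),45)]:
    P=onz("w",[r(p)],z,m); print(n,P.round(1),(A@(P[0,:2]-C)).round(1))
s=arm.observe(); print("tcp gauge",A@(s["eef_pos"][:2]-C), s["eef_pos"])
E
```

```text
screws [[ 552.08577441   74.88083528   45.        ]
 [ 593.06565308 -116.78861765   45.        ]]
C [515.87065964 -33.1414602 ]
slotL [[517.9 -63.6  45. ]] [ -4.5 -30.2]
slotR [[ 526.1 -102.1   45. ]] [ -4.5 -69.6]
sliderL [[518.2 -65.1  45. ]] [ -4.5 -31.7]
sliderR [[523.3 -88.9  45. ]] [ -4.5 -56.1]
ridge L top [[522.4 -74.7  51. ]] [ -2.4 -42. ]
ridge R top [[523.2 -78.5  51. ]] [ -2.4 -45.9]
ridge R base [[521.7 -81.7  45. ]] [ -4.5 -48.7]
tcp gauge [ -4.71531263 -52.72769118] [522.34032028 -85.6827495  114.02596822]
```

>>> {"name": "jog_arm", "arguments": {"plan": [[40,0,0,-30,0],[40,0,0,-55,0],[40,0,0,-62,0],[40,0,0,-65,0],[40,0,0,-65,0],[40,0,0,-65,0],[40,0,0,-65,0]]}}

```text
t: 2.87
eef_pos: [522.4, -85.1, 49.0]
tcp_rot: [2.112, 0.222, -2.107]
contact_force: [-0.3, -0.4, -0.2]
finger_gap: 39.7
```

```bash
python3 - <<'E'
from h import *
s=arm.observe(); print(s["t"],s["eef_pos"],s["contact_force"],s["finger_gap"])
im=vision.get_image("wrist"); cv2.imwrite("pics/w3.png",im[:,:,::-1])
crop("pics/w3.png","pics/w3s.png",180,170,330,280,5)
E
```

```text
2.8667 [522.37692287 -85.14050234  48.97187685] [-0.33019824 -0.35451896 -0.18512656] 39.699172417492264
```

View pics/w3s.png

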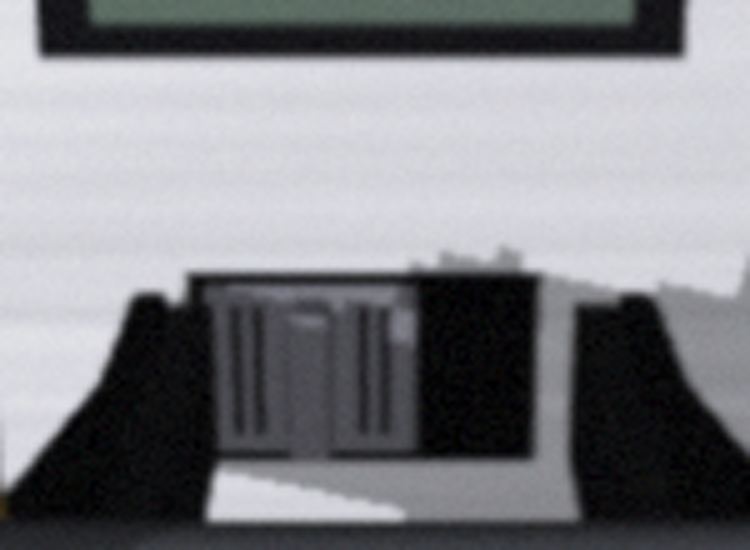

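The fingers straddle the ridge with no contact. I'll push along gauge -y with the inner face of the +y finger.

>>> {"name": "jog_arm", "arguments": {"plan": [[40,0.8,-3.9,-0.8,0],[40,1.5,-6.8,-0.8,0],[40,1.9,-8.8,-0.8,0],[40,2.3,-10.8,-0.8,0],[40,2.7,-12.7,-0.8,0],[40,3.2,-14.7,-0.8,0],[40,3.6,-16.6,-0.8,0],[40,3.6,-16.6,-0.8,0],[40,3.6,-16.6,-0.8,0]]}}

```text
t: 3.67
eef_pos: [524.9, -101.8, 46.6]
tcp_rot: [2.11, 0.223, -2.11]
contact_force: [1.0, -0.1, -0.6]
finger_gap: 39.9
```

```bash
python3 - <<'E'
from h import *
s=arm.observe(); print(s["t"],s["eef_pos"],s["contact_force"],s["finger_gap"])
im=vision.get_image("wrist"); cv2.imwrite("pics/w4.png",im[:,:,::-1])
crop("pics/w4.png","pics/w4s.png",180,170,330,280,5)
E
```

```text
3.6667 [ 524.86636046 -101.78900245   46.62403944] [ 1.0170535  -0.09381969 -0.61891334] 39.9093169120196
```

View pics/w4s.png

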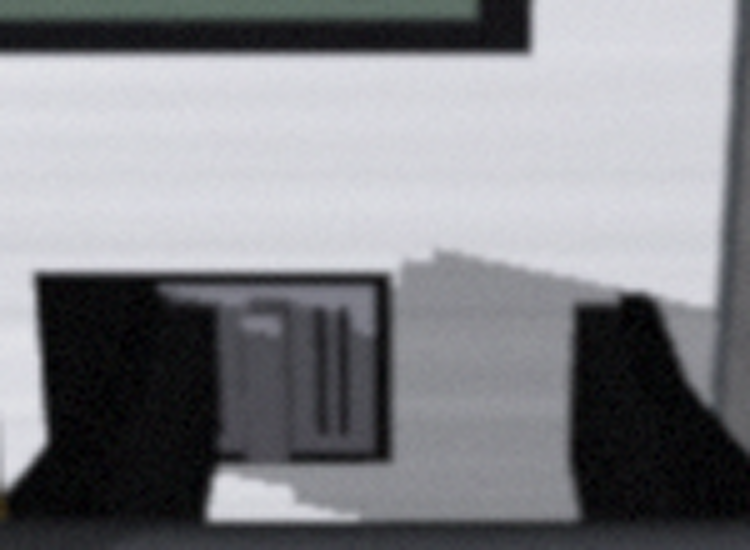

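The switch has snapped to the far end: the slider's -y edge is up against the slot's end, and there's no force on the finger. I'll lift off and move over the V-rest.

>>> {"name": "jog_arm", "arguments": {"plan": [[40,0,0,20,0],[40,0,0,50,0],[50,0,0,85,0],[60,-6,32,110,0],[60,-12,66,110,0],[60,-18,100,110,0],[60,-22,126,110,0],[60,-22,126,110,0],[60,-22,126,110,0],[60,-22,126,110,0]]}}

```text
t: 4.55
eef_pos: [503.2, 24.3, 156.8]
tcp_rot: [2.11, 0.223, -2.109]
contact_force: [0.5, 0.1, -0.1]
finger_gap: 59.9
```

```bash
python3 - <<'E'
from h import *
import pickle
s=arm.observe(); print(s["t"],s["eef_pos"],s["contact_force"],s["finger_gap"])
m=vision.camera_model("wrist"); im=vision.get_image("wrist"); cv2.imwrite("pics/w5.png",im[:,:,::-1]);pickle.dump((m,s),open("w5.pkl","wb"))
crop("pics/w5.png","pics/w5s.png",180,80,400,245,3.6)
E
```

```text
4.55 [503.23259149  24.25532408 156.78882659] [ 0.52342875  0.14578207 -0.13423609] 59.86831057807549
```

View pics/w5s.png

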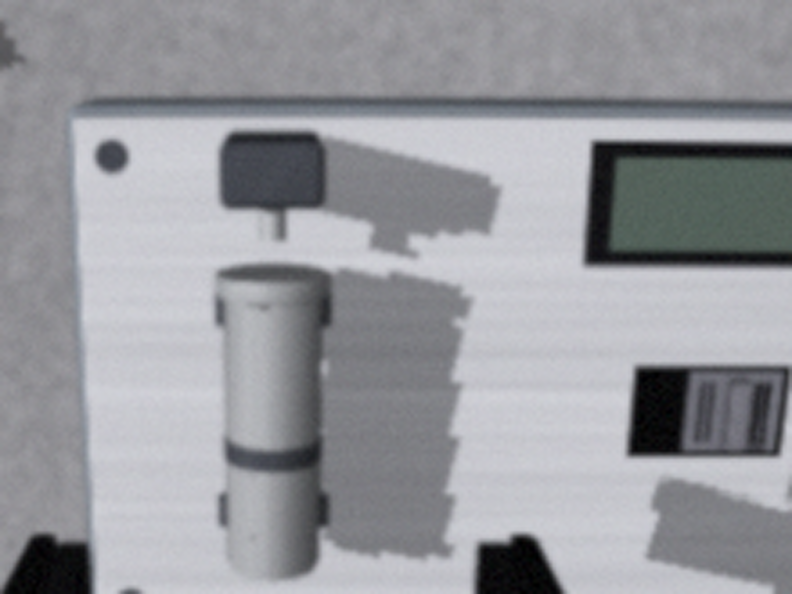

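```bash
python3 - <<'E'
from h import *
import pickle
m,s=pickle.load(open("w5.pkl","rb")); R=cv2.Rodrigues(s["tcp_rot"])[0]
q=lambda p:(np.array(p,float)+.5)/3.6-.5+[180,80]
for n,p,z in [("stop probe",(272,222),72),("foot top rim",(273,270),82),("groove L",(228,452),69),("groove R",(318,452),69),("tail mid top",(272,575),66),("tailL",(230,545),69),("tailR",(318,545),69)]:
    P=onz("w",[q(p)],z,m)[0]; d=R.T@(P-s["eef_pos"]); print(n,P.round(1),"tool y %.1f  fwd(-tool z) %.1f"%(d[1],-d[2]))
E
```

```text
stop probe [548.7  35.4  72. ] tool y -1.4  fwd(-tool z) 46.8
foot top rim [540.3  33.3  82. ] tool y -1.1  fwd(-tool z) 38.2
groove L [494.1  34.2  69. ] tool y -11.7  fwd(-tool z) -6.8
groove R [498.5  13.9  69. ] tool y 9.1  fwd(-tool z) -6.8
tail mid top [464.2  17.5  66. ] tool y -1.6  fwd(-tool z) -39.6
tailL [471.2  29.2  69. ] tool y -11.6  fwd(-tool z) -30.3
tailR [475.6   8.7  69. ] tool y 9.4  fwd(-tool z) -30.3
```

The lifter's axis is 1.2 mm off the jaw centre, and the probe and foot agree with that. I'll correct it, descend and grip.

>>> {"name": "jog_arm", "arguments": {"plan": [[60,-0.3,1.2,-35,0],[60,-0.3,1.2,-70,0],[60,-0.3,1.2,-95,0],[60,-0.3,1.2,-105,0],[60,-0.3,1.2,-105,0],[60,-0.3,1.2,-105,0],[40,-0.3,1.2,-105,0],[30,-0.3,1.2,-105,0],[10,-0.3,1.2,-105,0],[10,-0.3,1.2,-105,0],[10,-0.3,1.2,-105,0],[10,-0.3,1.2,-105,0],[10,-0.3,1.2,-105,0],[10,-0.3,1.2,-105,0]], "newtons": 30}}

```text
t: 5.77
eef_pos: [502.4, 26.5, 52.0]
tcp_rot: [2.111, 0.224, -2.111]
contact_force: [0.5, 3.6, 3.3]
finger_gap: 21.2
```

Gripped, with the gap at about 22 mm. I'll lift straight up and look.

>>> {"name": "jog_arm", "arguments": {"plan": [[10,0,0,5,0],[10,0,0,15,0],[10,0,0,35,0],[10,0,0,65,0],[10,0,0,95,0],[10,0,0,120,0],[10,0,0,120,0],[10,0,0,120,0],[10,0,0,120,0]]}}

```text
t: 6.52
eef_pos: [501.8, 25.8, 171.5]
tcp_rot: [2.109, 0.223, -2.111]
contact_force: [0.1, -0.4, -1.1]
finger_gap: 21.5
```

```bash
python3 - <<'E'
from h import *
s=arm.observe(); print(s["t"],s["eef_pos"],s["contact_force"],s["finger_gap"])
im=vision.get_image("wrist"); cv2.imwrite("pics/w6.png",im[:,:,::-1])
E
```

```text
6.5167 [501.78713913  25.75612771 171.54133255] [ 0.07012611 -0.36270621 -1.11166311] 21.473601609535777
```

View pics/w6.png

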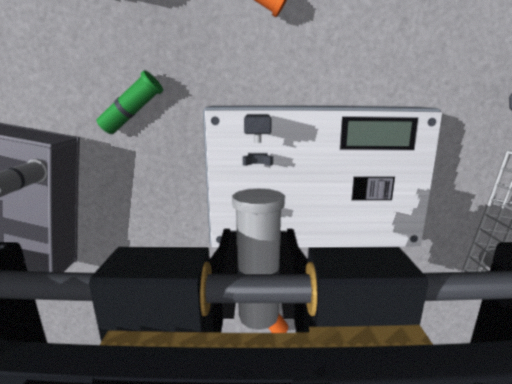

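The lifter is held level in the jaws and the switch still shows off. Next I'll move above the basket and check before going down.

>>> {"name": "jog_arm", "arguments": {"plan": [[10,2,-30,0,0],[10,4,-60,0,0],[10,6,-90,0,0],[10,8,-120,0,0],[10,10,-150,0,0],[10,12,-180,0,0],[10,14,-210,0,0],[10,16,-240,0,0],[10,18,-270,0,0],[10,20,-300,0,0],[10,22,-330,0,0],[10,23,-353,0,0],[10,23,-353,0,0],[10,23,-353,0,0],[10,23,-353,0,0]]}}

```text
t: 7.82
eef_pos: [524.4, -325.9, 169.9]
tcp_rot: [2.109, 0.227, -2.115]
contact_force: [0.3, 0.5, -1.1]
finger_gap: 21.1
```

```bash
python3 - <<'E'
from h import *
s=arm.observe(); print(s["t"],s["eef_pos"],s["contact_force"],s["finger_gap"])
m=vision.camera_model("wrist");im=vision.get_image("wrist"); cv2.imwrite("pics/w7.png",im[:,:,::-1])
yaw=np.radians(2.9);c,si=np.cos(yaw),np.sin(yaw)
for C in [(511.7,-311.9),(515,-312)]:
  print(proj("w",[[C[0]+c*x-si*y,C[1]+si*x+c*y,65] for x,y in [(73,73),(73,-73),(-73,-73),(-73,73)]],m).round(0).tolist())
E
```

```text
7.8167 [ 524.36758715 -325.92553717  169.85493786] [ 0.29773984  0.46638632 -1.08661899] 21.053944474288357
[[164.0, 104.0], [338.0, 133.0], [303.0, 283.0], [153.0, 261.0]]
[[164.0, 100.0], [339.0, 129.0], [304.0, 280.0], [153.0, 258.0]]
```

View pics/w7.png

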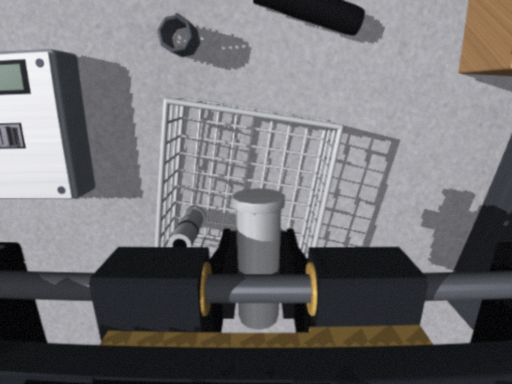

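The predicted rim corners match the picture at (164,101) and (339,127) to a few pixels. The lifter is over the basket's interior, clear of the standing reject at (190,228). I'll descend and release.

>>> {"name": "jog_arm", "arguments": {"plan": [[10,-2,0,-30,0],[10,-3,0,-60,0],[10,-3,0,-90,0],[10,-3,0,-120,0],[10,-3,0,-140,0],[10,-3,0,-150,0],[10,-3,0,-150,0],[10,-3,0,-150,0],[10,-3,0,-150,0]]}}

```text
t: 8.62
eef_pos: [523.6, -327.5, 23.2]
tcp_rot: [2.111, 0.222, -2.107]
contact_force: [-0.9, -0.1, -0.2]
finger_gap: 21.3
```

```bash
python3 - <<'E'
from h import *
s=arm.observe(); print(s["t"],s["eef_pos"],s["contact_force"],s["finger_gap"])
im=vision.get_image("wrist"); cv2.imwrite("pics/w8.png",im[:,:,::-1])
E
```

```text
8.6167 [ 523.64349627 -327.54298231   23.20808059] [-0.89956243 -0.08576321 -0.19881969] 21.31549076395555
```

View pics/w8.png

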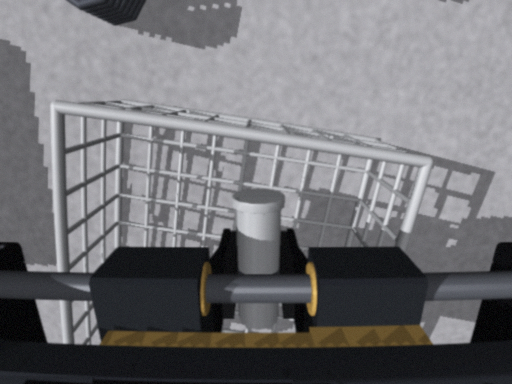

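The lifter hangs inside the basket walls with no contact. I'll go a little lower and open.

>>> {"name": "jog_arm", "arguments": {"plan": [[10,0,0,-8,0],[10,0,0,-8,0],[10,0,0,-8,0],[40,0,0,-8,0],[40,0,0,-8,0],[40,0,0,-8,0],[40,0,0,-8,0],[40,0,0,-8,0],[40,0,0,-8,0],[40,0,0,20,0],[40,0,0,55,0],[40,0,0,90,0],[40,0,0,125,0],[40,0,0,160,0],[40,0,0,190,0],[40,0,0,190,0],[40,0,0,190,0],[40,0,0,190,0]]}}

```text
t: 10.17
eef_pos: [522.0, -326.7, 211.3]
tcp_rot: [2.11, 0.224, -2.111]
contact_force: [0.1, 0.2, -0.5]
finger_gap: 39.9
```

```bash
python3 - <<'E'
from h import *
s=arm.observe(); print(s["t"],s["eef_pos"],s["contact_force"],s["finger_gap"])
im=vision.get_image("wrist"); cv2.imwrite("pics/w9.png",im[:,:,::-1])
im=vision.get_image("top"); cv2.imwrite("pics/top9.png",im[:,:,::-1])
E
```

```text
10.1667 [ 521.99851268 -326.68104286  211.30081073] [ 0.07005421  0.15619907 -0.53745929] 39.86867417041581
```

View pics/w9.png

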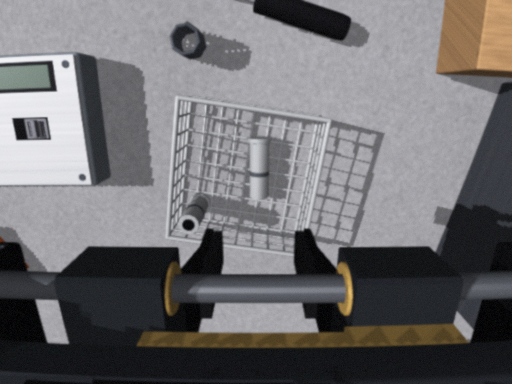

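View pics/top9.png

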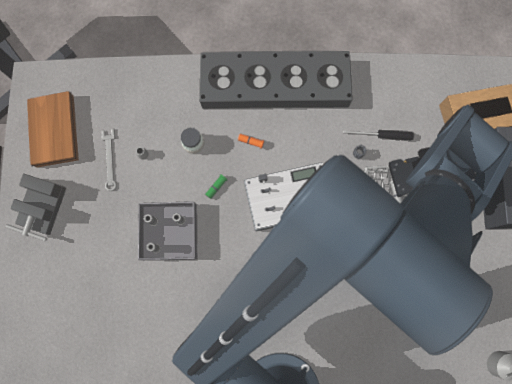

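The wrist picture shows the lifter lying flat inside the basket at (259,170), with the switch slider at its -y end (38,128). In the top view, the bystanders are where they were.

```bash
python3 - <<'E'
from h import *
im=vision.get_image("wrist"); cv2.imwrite("pics/w10.png",im[:,:,::-1])
a=cv2.imread("pics/w9.png").astype(int); print("moved px",(abs(a-im[:,:,::-1])[90:240,160:330].max(2)>60).sum())
P=onz("wrist",[(259,174)],15)[0]; yaw=np.radians(2.9); d=P[:2]-[515,-312]
print("lifter in basket",d[0]*np.cos(yaw)+d[1]*np.sin(yaw),-d[0]*np.sin(yaw)+d[1]*np.cos(yaw))
print(order.job_done())
E
```

```text
moved px 2
lifter in basket -1.072694950642273 -17.20822101023606
the job is handed in; nothing more can be done
None
```

I switched the rest's holding magnet off, then moved the rejected lifter into the wire basket and handed the job in at about 10 s of the 58 s allowed.

- **Switch:** I pushed the ridge along the gauge's -y with the inner face of one finger until it snapped to the far end. The wrist pictures showed it fully off before I gripped the lifter, after the lift and after the release.
- **Lifter:** I gripped it at mid-length with 30 N, lifted it straight up about 120 mm, lowered it into the basket and let go.

**Last checks:**
- The lifter lies flat and still, about (-1, -17) mm from the basket's centre and well inside the ±71 mm limit.
- The earlier reject still stands in its corner.
- The gripper is clear, about 210 mm above the bench, with no contact force.
- In the last top view the bystanders and good lifters looked unmoved by eye; I did not measure them. The arm hid part of the basket and the gauge there.

**Disagreement:** the top and wrist cameras differed by about 3.6 mm on the gauge's x position, near the stated calibration error. It didn't affect the push or the grasp. No check failed.

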